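Close a fermenting jar: screw the band home, back it off a quarter turn to vent

TASK

The jar of carrot sticks in the bench clamp is ready to ferment and its flat lid is already on. Lift the small screw band up off its post on the drying rack and screw it clockwise onto the jar until it bottoms out tight, then back it off a quarter turn so that the jar can vent. Finish still gripping the band there, at rest and without letting go, and leave the wide lid on its post and the other things on the bench where they are.

Things in the scene. Friction and masses are not known exactly. Their poses are not given: they have to be found in the camera images.
- band_center (a point): centre of the screw band to fit: the smaller of the two round metal things hung on the rack, 58 mm across (grip its ribbed outside), 24 mm high, 40 to 85 g. This point is on its axis, 12 mm above its underside, z up. Open below; its 4 mm thick top rim is turned in, round a 26 mm hole, and hangs on a post's shoulder: lift it straight up 40 mm or more to clear the pin
- jar_top (a point): centre of the top of the jar's flat steel lid, 137 mm above the table, z up. The band goes on when its x axis is parallel to this x axis (either way): lowered there, it comes to rest on the thread, its centre about 1 mm below this point. Half a turn clockwise from above then bottoms it out (rim on flat lid, lugs at the end stop, torque rises): centre 8 mm below, x axes parallel again
- jar: glass jar of carrot sticks held in the clamp, cannot turn; origin at its underside, axes as jar_top. Neck 38 mm across with a coarse right-hand two-start thread 48 mm across: 18 mm rise per turn, 2 mm play along the axis, 2 mm clearance round the band. Backed off a quarter turn, the band's centre is 3 to 6 mm below jar_top. Below the neck 54 mm across, straight: fingers may pass
- jar_clamp: grey bench clamp that holds the jar, stands fast: base 120 x 170 mm, jaws 52 mm high, screw handle at its +y; origin on the table, on the jar's axis, axes as jar_top. The band turns on the thread with under 0.2 N m; bottomed out, the torque climbs past 0.4 N m within about 0.2 rad, and a grip of 45 to 60 N slips round the band at about 1 N m
- drying_rack: wooden base 100 x 230 x 14 mm, stands fast, with two equal white posts at y = -65 and +65 mm of its frame; origin at the middle of its underside, z up. Each post is 38 mm across up to a shoulder 85 mm above the table, then a pin 22 mm across up to 103 mm. The band hangs on one, the wide lid on the other; which is which varies
- band: the same screw band; origin at the centre of its underside, axes as band_center. Inside (bore 52 mm) it has two thread lugs, at +x and -x (two small raised bars on its top face show them), each 30 degrees wide, reaching in to 21 mm radius, 1 to 4.5 mm above the underside; so half a turn gives the same band again
- wide_lid_center (a point): not to be touched: the wide lid on the other post of the rack, 84 mm across, 20 mm high, with a round 26 mm hole; this point is its centre, half-way up
- scissors: bystander: yellow-handled scissors lying flat, 206 x 84 x 11 mm
- label_roll: bystander: roll of white labels, 68 mm across, 40 mm high
- marker: bystander: felt marker lying flat, 131 mm long, 16 mm high
- date_stamp: bystander: date stamp standing upright, 34 x 32 x 87 mm
- thermometer: bystander: probe thermometer lying flat, 161 x 30 x 17 mm
Not all that is in view belongs to the job. What is shaped like the band but blue is not meant.

How it is judged:
On the way, in this order (a step that is already met when the one before it is completed fails the run):
1. the band is lifted up off its post (height (world z) of band_center above 0.118 m and contact force between the fingers and band above 1 N), for 0.1 s.
2. the band is screwed down until it bottoms out (horizontal distance between band_center and jar_top below 0.005 m and angle between band_center's own z axis and vertical below 0.12 rad and z of band_center in the frame of jar_top below -0.007 m and angle between the x axis of band_center and the x axis of jar_top, either way round below 0.3 rad), for 0.1 s.
3. the band is backed off a quarter turn (horizontal distance between band_center and jar_top below 0.005 m and angle between band_center's own z axis and vertical below 0.12 rad and z of band_center in the frame of jar_top between -0.0072 and -0.0015 m and angle between the x axis of band_center and the x axis of jar_top, either way round above 1.17 rad and contact force between the fingers and band above 2 N and angular speed of band below 0.15 rad/s and linear speed of band below 0.02 m/s), for 0.3 s.
At the end, for the whole second after the job is handed in: Having been bottomed out, the band is square on the jar's thread (centred within 5 mm), its x axis a quarter turn from the jar's (within 23 degrees), its centre 1.5 to 7.2 mm under the lid's top, at rest and held by the fingers (over 2 N); the wide lid is within 20 mm of its start (all of step 3 and distance of wide_lid_center from where it was at the start of the episode below 0.02 m); the arm keeps its last pose, push and grip.
It fails at once if the wide lid is knocked about or taken from its post (distance of wide_lid_center from where it was at the start of the episode above 0.02 m).
It fails at once if another thing on the bench is disturbed (distance of any of scissors, label_roll, marker, date_stamp, thermometer from where it was at the start of the episode above 0.03 m).
It also fails if it takes over 54 s, if anything falls off the work surface, if the arm or the gripper's body presses on something with over 40 N, if the wrist force passes 120 N, or if a joint passes its speed limit or range.

ROBOT

A 7-joint arm with a two-finger parallel gripper is mounted at the origin on a cart in front of the work surface, level with it; the furniture and walls round the work are solid. World frame = base frame: x ahead of the robot, y to its left, z up, the work surface at z = 0. Lengths are in m, angles in rad, forces in N, time in s.
With the tool pointing down it reaches from about 0.425 to 0.875 m from the base axis. Payload 4.7 kg.
Tool frame: the origin (TCP) lies at the very end of the fingers, on their centre line; the grasp point (between the pads) lies 19 mm behind it (r.grasp_offset is the distance from the TCP to the grasp point, in m); z points along the fingers, y is the line along which they close (so a half turn about z gives the same grasp; the last joint's range is limited). The gripper opens to 87 mm and grips with 3 to 60 N. Pads are 19 mm wide; open, the fingers measure 117 mm over their backs; the gripper's body (75 mm by 190 mm) begins 51 mm behind the grasp point.
Start: joints at [-1.132, 0.321, -0.07, 1.45, 0.023, 1.371, -0.057], TCP at [0.268, 0.592, 0.223] pointing down, gripper open.
Joint ranges: [-2.86, 2.86], [-0.3, 2.09], [-1.38, 1.24], [0.06, 2.45], [-1.56, 4.7], [0.09, 2.05], [-2.69, 2.69]. Speed limits (rad/s): [2.57, 2.57, 3.14, 3.14, 3.14, 3.14, 3.14].

INTERFACE

Orientations are given as [roll, pitch, yaw] about the fixed x, y, z axes, in that order (R = Rz(yaw) Ry(pitch) Rx(roll)).
In Python, from cell import r gives the robot as it stands.
- The arm moves only by the tool play_rows, never from a script. Its argument "steps" is a list of rows, each a list of 3 entries, a list of its own where there are three numbers: the shift along the tool's x, y, z normalised to -1 to 1, where 1 is 500 mm, then the turn, a rotation vector about the tool's x, y, z normalised to -1 to 1, where 1 is 0.12 rad, then the closure, from 0 (fully open) to 1 (shut). A call has 1 to 10 rows; each row shifts and turns the commanded pose from where the row before left it, along the tool's axes as they then stand; what a row does not reach is not made up. A row lasts 1/10 s, in which the tool goes at most 50 mm and 8.59 degrees, less where a joint would pass 70% of its speed; a pose out of reach is approached as far as the arm can. A call with a number of a shift or a turn outside -1 to 1 is refused whole. A call with a gripper value outside its range is refused whole. The fingers move at their own pace and stop on an object; "force" is the grip in N (left out, the last holds). Time passes only in rows, so rows that do not move let the fingers close. It gives the time, the measured TCP pose, the force, the opening and the grip force at its end, in the units of the state.
- r.sense(): the state, without advancing time (a new reading comes with each control period).
- r.grab_frame(name): name is "side" or "top" or "wrist"; returns the picture (400x640x3 uint8, red, green, blue); there is no depth.
- r.get_calibration(name): a dict with "mtx" (3x3 intrinsics, pixels), "D" ([k1, k2, p1, p2, k3] as OpenCV has them; the pictures are not rectified), "origin" and "rotation" of the camera in the world; the wrist camera has in their place "T_tool_cam" (4x4, takes a point from camera to tool coordinates, whose origin is the TCP and whose axes are the flange's). Camera axes: x right, y down, z forward; pixel columns grow to the right and rows downward; lengths in m; the calibration is good to about 2 mm. A picture is of the moment at which its call begins: read the wrist's pose just before it. get_calibration takes no time and is no camera call.
- r.hand_in(): hands the job in; it is judged then, once.
The state is a dict: "clock": time; "joint_pos": joint angles; "qd": joint speeds; "joint_torque": joint torques, N m; "ee_pos": TCP position; "orientation": TCP orientation; "force": force on the tool from outside, world axes, zero at the start; "torque": the same for the moment, N m; "grip_width": finger opening in m; "grasp_force": force on a finger pad.
Only numpy, scipy, OpenCV 4.12 (cv2) and the standard library are available. Lean on these libraries where they do the work, as an engineer would, in place of code of your own. Each camera call takes 0.05 s, during which the arm holds its last target. There are 200 camera calls.

## Working session

There is one attempt and no reset: what is moved stays moved. The work goes in short steps, Python scripts to look and compute and a tool call to move; the robot and the scene stay as the last step left them, time stands still between calls to the robot, and variables do not carry over. Pictures are saved under pics/ and viewed, at most 10 in all, crops included, and the job is handed in when it is done.

Besides the shell and the picture viewer there is one more tool, called as a command line: name --argument value ..., lists and objects as JSON in quotes. play_rows: Moves the arm, as the interface text tells. Scaled input: -1 to 1 covers 500 mm each way for a shift and 0.12 rad each way for a turn. Its arguments: {"type":"object","properties":{"steps":{"type":"array"},"force":{"type":"number"}},"required":["steps"]}

```bash
ls; mkdir -p pics
python3 - <<'E'
from cell import r
import cv2,numpy as np
for n in("top","side"):
    cv2.imwrite(f"pics/{n}0.png",r.grab_frame(n)[:,:,::-1])
    c=r.get_calibration(n);print(n,{k:np.round(v,4).tolist() for k,v in c.items()})
print(r.get_calibration("wrist"));print(r.sense())
E
```

```text
pics
top {'mtx': [[423.8711, 0.0, 319.0323], [0.0, 423.8711, 196.5365], [0.0, 0.0, 1.0]], 'D': [-0.0453, 0.0, 0.0, 0.0, 0.0], 'origin': [0.3585, 0.1244, 1.4259], 'rotation': [-3.0051, 0.0035, -1.5577]}
side {'mtx': [[385.341, 0.0, 325.9984], [0.0, 385.341, 203.2157], [0.0, 0.0, 1.0]], 'D': [-0.0252, 0.0, 0.0, 0.0, 0.0], 'origin': [0.1925, 1.0804, 0.7294], 'rotation': [-2.1116, -0.0229, -2.7772]}
{'mtx': array([[353.02003013,   0.        , 312.12989186],
       [  0.        , 353.02003013, 193.60455992],
       [  0.        ,   0.        ,   1.        ]]), 'D': array([-0.07165499,  0.        ,  0.        ,  0.        ,  0.        ]), 'T_tool_cam': array([[ 1.23601686e-03, -9.64376877e-01, -2.64529227e-01,
         7.35973529e-02],
       [ 9.99998242e-01,  1.56498193e-03, -1.03284503e-03,
         2.55493413e-04],
       [ 1.41003532e-03, -2.64527485e-01,  9.64377116e-01,
        -1.62935545e-01],
       [ 0.00000000e+00,  0.00000000e+00,  0.00000000e+00,
         1.00000000e+00]])}
{'clock': 0.1, 'joint_pos': array([-1.13190773,  0.32172976, -0.0700664 ,  1.45152214,  0.02261807,
        1.37076653, -0.05691257]), 'qd': array([-0.0002501 , -0.0014242 , -0.00052877, -0.00369593, -0.00054718,
       -0.00052048, -0.00041865]), 'joint_torque': array([-5.48770895e-04, -4.92571664e+01, -4.06134753e-01, -3.13399994e+01,
       -6.42684801e-02,  3.95668682e-02,  5.88735247e-05]), 'ee_pos': array([0.26774993, 0.59177813, 0.22159863]), 'orientation': array([-3.13995703e+00,  1.13587347e-04,  2.71680497e+00]), 'force': array([-0.62133933,  0.00612098,  0.01037955]), 'torque': array([ 0.03103544, -0.01795506,  0.04101816]), 'grasp_force': 0.0, 'grip_width': 0.08701991090715774}
```

View pics/top0.png

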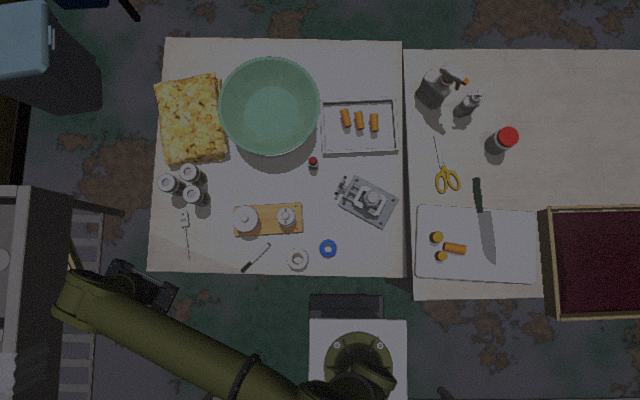

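View pics/side0.png

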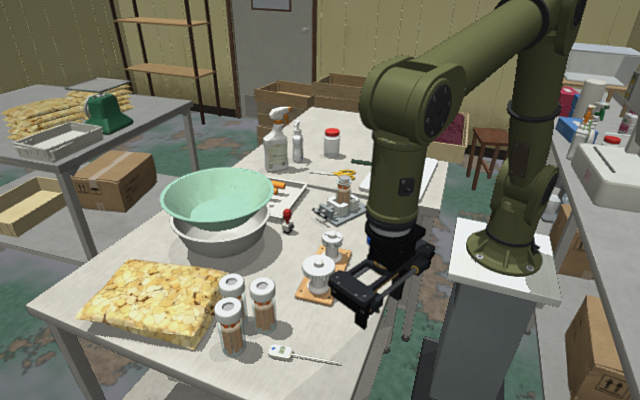

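The top view shows the rack at (268,219), with the wide lid at (246,218) and the small band at (286,215). The clamped jar is at about (371,202), the date stamp at (313,162), and the blue decoy at (328,248).

```bash
cat > h.py <<'E'
from cell import r
import cv2,numpy as np
from scipy.spatial.transform import Rotation as R
def cam(n,s=None):
    c=r.get_calibration(n)
    if n!="wrist": return c["mtx"],c["D"],np.array(c["origin"]),R.from_euler("xyz",c["rotation"]).as_matrix()
    s=s or r.sense();T=np.eye(4);T[:3,:3]=R.from_euler("xyz",s["orientation"]).as_matrix();T[:3,3]=s["ee_pos"];T=T@c["T_tool_cam"]
    return c["mtx"],c["D"],T[:3,3],T[:3,:3]
def onz(c,uv,z):
    K,D,o,M=c;p=cv2.undistortPoints(np.float64(uv).reshape(-1,1,2),K,D)[:,0]
    d=np.c_[p,np.ones(len(p))]@M.T;return o+d*((z-o[2])/d[:,2])[:,None]
def proj(c,P):
    K,D,o,M=c;return cv2.projectPoints((np.float64(P)-o)@M,np.zeros(3),np.zeros(3),K,D)[0][:,0]
def go(s,p,yaw=None,tool_down=True):
    "shift in tool axes (units of 500mm) and yaw turn in 0.12rad units"
    M=R.from_euler("xyz",s["orientation"]).as_matrix()
    print("shift",np.round(M.T@(np.array(p)-s["ee_pos"])/.5,4))
    if yaw is not None:
        t=R.from_euler("xyz",[np.pi,0,yaw]).as_matrix();print("turn",np.round(R.from_matrix(M.T@t).as_rotvec()/.12,3))
E
python3 - <<'E'
from h import *
c=cam("top");im=cv2.imread("pics/top0.png")
for n,uv,z in(("band",(286,215),.09),("wide",(246,218),.1),("jar",(371,202),.137),("stamp",(313,162),.08)):print(n,onz(c,[uv],z))
cv2.imwrite("pics/crop.png",cv2.resize(im[150:250,220:410],None,fx=4,fy=4,interpolation=cv2.INTER_CUBIC))
E
```

```text
band [[0.48154303 0.23517058 0.09      ]]
wide [[0.46949238 0.35993789 0.1       ]]
jar [[ 0.52049304 -0.02829571  0.137     ]]
stamp [[0.65598192 0.15252013 0.08      ]]
```

View pics/crop.png

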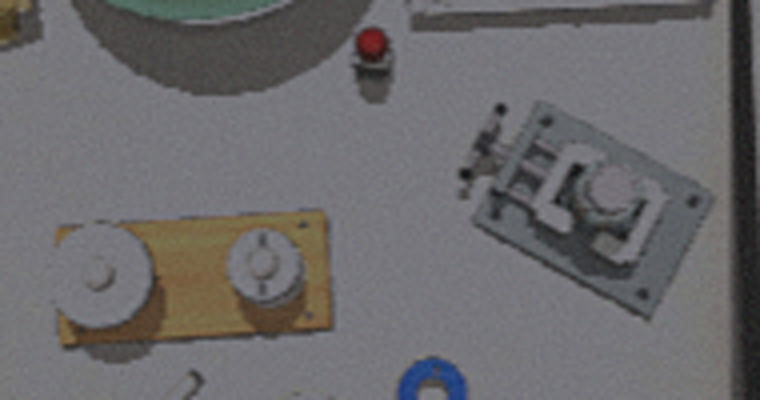

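Run:
```python
from h import *
c=cam("top")
f=lambda u,v:(220+u/4-.375,150+v/4-.375)
for n,uv,z in(("band",(264,265),.09),("jar",(607,188),.137)):print(n,onz(c,[f(*uv)],z))
a=onz(c,[f(652,320),f(480,228),f(712,192),f(538,100)],.02);d=(a[1]-a[0])+(a[3]-a[2]);print("jar x yaw",np.arctan2(d[1],d[0])-np.pi/2)
a=onz(c,[f(265,289),f(262,240)],.09)
d=a[1]-a[0];print("band yaw",np.arctan2(d[1],d[0]),a.mean(0))
s=r.sense();go(s,[.4825,.236,.23])
```

```text
band [[0.47875019 0.23629275 0.09      ]]
jar [[ 0.53713639 -0.02950609  0.137     ]]
jar x yaw -0.482425581500429
band yaw 0.08450910122854319 [0.47917842 0.236702   0.09      ]
shift [-0.6846 -0.4713 -0.016 ]
```

play_rows --steps '[[[-0.0761, -0.0524, -0.002], [0, 0, 0], 0], [[-0.0761, -0.0524, -0.002], [0, 0, 0], 0], [[-0.0761, -0.0524, -0.002], [0, 0, 0], 0], [[-0.0761, -0.0524, -0.002], [0, 0, 0], 0], [[-0.0761, -0.0524, -0.002], [0, 0, 0], 0], [[-0.0761, -0.0524, -0.002], [0, 0, 0], 0], [[-0.0761, -0.0524, -0.002], [0, 0, 0], 0], [[-0.0761, -0.0524, -0.002], [0, 0, 0], 0], [[-0.0761, -0.0524, -0.002], [0, 0, 0], 0], [[0, 0, 0], [0, 0, 0], 0]]' --force 50

```text
clock: 1.1
ee_pos: [0.4866, 0.2282, 0.2317]
orientation: [-3.139, 0.003, 2.705]
force: [-0.3, 0.3, 0.7]
grip_width: 0.0872
grasp_force: 0.0
```

play_rows --steps '[[[0, 0, 0], [0, 0, -1], 0], [[0, 0, 0], [0, 0, -1], 0], [[0, 0, 0], [0, 0, -1], 0], [[0, 0, 0], [0, 0, -1], 0], [[0, 0, 0], [0, 0, -1], 0], [[0, 0, 0], [0, 0, -1], 0], [[0, 0, 0], [0, 0, -1], 0], [[0, 0, 0], [0, 0, -1], 0], [[0, 0, 0], [0, 0, 0], 0], [[0, 0, 0], [0, 0, 0], 0]]'

```text
clock: 2.1
ee_pos: [0.4824, 0.2365, 0.2313]
orientation: [3.141, -0.0, -2.609]
force: [-0.2, -1.3, -0.7]
grip_width: 0.0873
grasp_force: 0.0
```

Run:
```python
from h import *
import pickle
s=r.sense();im=r.grab_frame("wrist");cv2.imwrite("pics/w1.png",im[:,:,::-1]);pickle.dump(s,open("s1.pkl","wb"))
print(s["ee_pos"],s["orientation"],s["joint_pos"],proj(cam("wrist",s),[[.479,.2365,.089]]))
```

```text
[0.48244674 0.23648632 0.23128152] [ 3.14145986e+00 -4.68116567e-04 -2.60889809e+00] [-0.66461193  0.07516729  0.16859798  1.72504081 -0.01305477  1.34293783
  1.60996488] [[312.87770275 179.00004888]]
```

View pics/w1.png

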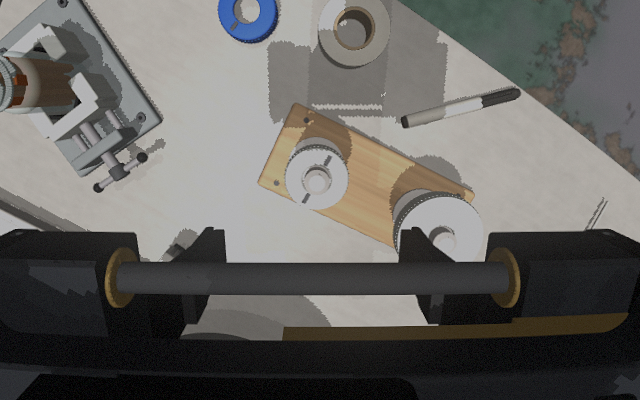

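The wrist view shows the band's top face centred near (317,178), with its bars at (331,160) and (306,198). The wide lid is at (440,235). I'll refine the centre by fitting the circle.

Run:
```python
from h import *
import pickle
s=pickle.load(open("s1.pkl","rb"));c=cam("wrist",s)
im=cv2.imread("pics/w1.png")
# rectify: metric top-down view of plane z=.089
P0=np.array([.479,.2365]);n=480;sc=.09/n
g=np.stack(np.meshgrid(np.arange(n),np.arange(n)),-1).reshape(-1,2)
W=np.c_[P0[0]+.045-g[:,1]*sc,P0[1]+.045-g[:,0]*sc,np.full(len(g),.089)]
m=proj(c,W).reshape(n,n,2).astype(np.float32)
t=cv2.remap(im,m[...,0],m[...,1],cv2.INTER_CUBIC)
gr=cv2.medianBlur(cv2.cvtColor(t,cv2.COLOR_BGR2GRAY),9)
h=cv2.HoughCircles(gr,cv2.HOUGH_GRADIENT,1,20,param1=80,param2=12,minRadius=147,maxRadius=162)
for u,v,q in h[0][:3]:print("circle",P0[0]+.045-v*sc,P0[1]+.045-u*sc,q*sc)
u,v,q=h[0][0];cv2.circle(t,(int(u),int(v)),int(q),(0,0,255),1);cv2.circle(t,(int(u),int(v)),3,(0,0,255),-1)
cv2.imwrite("pics/rect.png",t)
a=onz(c,[(306,198),(331,160)],.09);d=a[1]-a[0];print(a.mean(0),np.arctan2(d[1],d[0]))
```

```text
circle 0.4775937495529652 0.23921874859929082 0.027975
circle 0.4710312483608723 0.23265625113248822 0.02859375
[0.47655941 0.2406473  0.09      ] 3.108326940227145
```

View pics/rect.png

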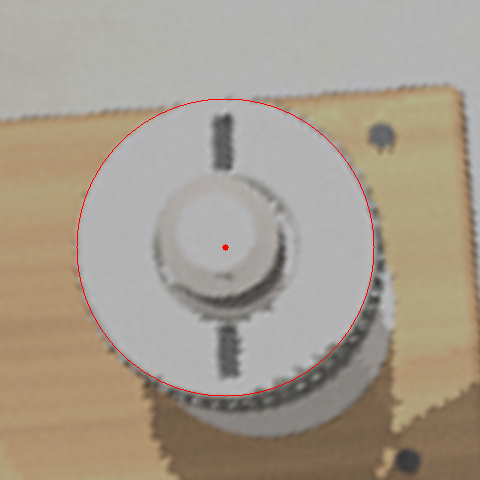

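Run:
```python
from h import *
go(r.sense(),[.4776,.2392,.06],-2.609)
```

```text
shift [0.0055 0.0097 0.3427]
turn [ 0.001 -0.003  0.004]
```

play_rows --steps '[[[0.0055, 0.0097, 0.0427], [0, 0, 0], 0], [[0, 0, 0.06], [0, 0, 0], 0], [[0, 0, 0.06], [0, 0, 0], 0], [[0, 0, 0.05], [0, 0, 0], 0], [[0, 0, 0.05], [0, 0, 0], 0], [[0, 0, 0.04], [0, 0, 0], 0], [[0, 0, 0.04], [0, 0, 0], 0], [[0, 0, 0], [0, 0, 0], 0], [[0, 0, 0], [0, 0, 0], 0]]'

```text
clock: 3.05
ee_pos: [0.4779, 0.2391, 0.0604]
orientation: [-3.142, -0.0, -2.607]
force: [0.1, -0.2, 0.3]
grip_width: 0.0868
grasp_force: 0.0
```

play_rows --steps '[[[0, 0, 0], [0, 0, 0], 1], [[0, 0, 0], [0, 0, 0], 1], [[0, 0, 0], [0, 0, 0], 1], [[0, 0, 0], [0, 0, 0], 1], [[0, 0, 0], [0, 0, 0], 1], [[0, 0, 0], [0, 0, 0], 1], [[0, 0, 0], [0, 0, 0], 1]]' --force 50

```text
clock: 3.75
ee_pos: [0.4781, 0.2391, 0.0606]
orientation: [3.142, 0.001, -2.606]
force: [0.2, -0.2, 4.6]
grip_width: 0.0576
grasp_force: 50.0
```

play_rows --steps '[[[0, 0, -0.01], [0, 0, 0], 1], [[0, 0, -0.03], [0, 0, 0], 1], [[0, 0, -0.04], [0, 0, 0], 1], [[0, 0, -0.05], [0, 0, 0], 1], [[0, 0, -0.06], [0, 0, 0], 1], [[0, 0, -0.06], [0, 0, 0], 1], [[0, 0, -0.06], [0, 0, 0], 1], [[0, 0, -0.04], [0, 0, 0], 1], [[0, 0, 0], [0, 0, 0], 1]]'

```text
clock: 4.65
ee_pos: [0.4795, 0.2398, 0.2386]
orientation: [3.141, 0.006, -2.606]
force: [1.3, 1.3, -0.9]
grip_width: 0.057
grasp_force: 50.0
```

Run:
```python
from h import *
s=r.sense();print(s["ee_pos"],s["grip_width"],s["grasp_force"],s["joint_pos"],s["force"])
go(s,[.607,-.03,.24],3.16)
```

```text
[0.47946283 0.23983329 0.23861188] 0.05702350672697161 49.99993503744918 [-0.67089974  0.06391986  0.16553713  1.72214731 -0.01114459  1.35031911
  1.60263488] [ 1.2527162   1.27328515 -0.9497671 ]
shift [ 0.0558 -0.5943 -0.0032]
turn [0.015 0.049 4.306]
```

play_rows --steps '[[[0.004, -0.0343, 0], [0, 0, 0], 1], [[0.007, -0.08, 0], [0, 0, 0], 1], [[0.007, -0.08, 0], [0, 0, 0], 1], [[0.007, -0.08, 0], [0, 0, 0], 1], [[0.007, -0.08, 0], [0, 0, 0], 1], [[0.007, -0.08, 0], [0, 0, 0], 1], [[0.007, -0.08, 0], [0, 0, 0], 1], [[0.007, -0.05, 0], [0, 0, 0], 1], [[0.003, -0.03, 0], [0, 0, 0], 1], [[0, 0, 0], [0, 0, 0.3], 1]]'

```text
clock: 5.65
ee_pos: [0.6052, -0.0336, 0.2339]
orientation: [-3.141, -0.002, -2.647]
force: [0.3, 0.2, -0.9]
grip_width: 0.0573
grasp_force: 50.0
```

play_rows --steps '[[[0, 0, 0], [0, 0, 1], 1], [[0, 0, 0], [0, 0, 1], 1], [[0, 0, 0], [0, 0, 1], 1], [[0, 0, 0], [0, 0, 1], 1], [[0, 0, 0], [0, 0, 0], 1], [[0, 0, 0], [0, 0, 0], 1], [[0, 0, 0], [0, 0, 0], 1]]'

```text
clock: 6.35
ee_pos: [0.6052, -0.0304, 0.2349]
orientation: [3.141, -0.001, -3.12]
force: [-0.1, 0.1, -0.3]
grip_width: 0.057
grasp_force: 50.0
```

Run:
```python
from h import *
import pickle
s=r.sense();im=r.grab_frame("wrist");cv2.imwrite("pics/w2.png",im[:,:,::-1]);pickle.dump(s,open("s2.pkl","wb"))
print(s["ee_pos"],s["orientation"],s["joint_pos"][6],s["force"],s["torque"],proj(cam("wrist",s),[[.537,-.03,.137]]))
```

```text
[ 0.6052136  -0.03035344  0.23485661] [ 3.14137278e+00 -5.11259751e-04 -3.11969763e+00] 1.6827281654948152 [-0.08764265  0.06163298 -0.30047336] [ 0.05610435  0.00748489 -0.02281254] [[314.00086521 104.96188937]]
```

View pics/w2.png

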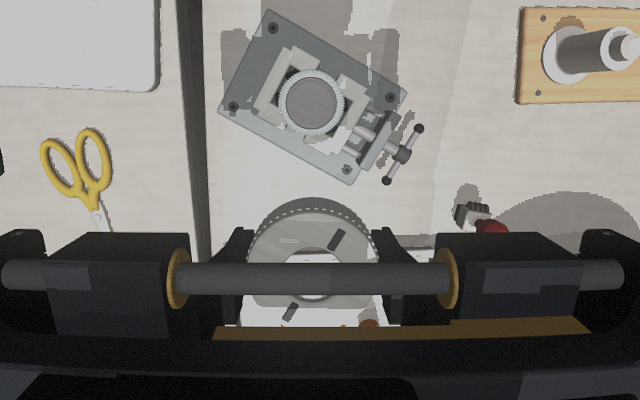

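The wrist view shows the jar lid at about (313,102), the clamp screw holes at (272,28), (389,97), (347,170) and (234,106), and the held band's bars near (338,239) and (289,312).

Run:
```python
from h import *
import pickle
s=pickle.load(open("s2.pkl","rb"));c=cam("wrist",s);im=cv2.imread("pics/w2.png")
P0=np.array([.537,-.03]);n=480;sc=.09/n
g=np.stack(np.meshgrid(np.arange(n),np.arange(n)),-1).reshape(-1,2)
W=np.c_[P0[0]+.045-g[:,1]*sc,P0[1]+.045-g[:,0]*sc,np.full(len(g),.137)]
m=proj(c,W).reshape(n,n,2).astype(np.float32)
t=cv2.remap(im,m[...,0],m[...,1],cv2.INTER_CUBIC)
gr=cv2.medianBlur(cv2.cvtColor(t,cv2.COLOR_BGR2GRAY),9)
for lo,hi in((85,115),(116,150)):
  h=cv2.HoughCircles(gr,cv2.HOUGH_GRADIENT,1,30,param1=60,param2=10,minRadius=lo,maxRadius=hi)
  if h is None: continue
  for u,v,q in h[0][:2]:
    print("circle",u,v,P0[0]+.045-v*sc,P0[1]+.045-u*sc,q*sc)
  u,v,q=h[0][0];cv2.circle(t,(int(u),int(v)),int(q),(0,0,255) if lo<100 else (0,255,0),1)
cv2.imwrite("pics/rect2.png",t)
a=onz(c,[(272,28),(389,97),(234,106),(347,170)],.02)
for d in(a[1]-a[0],a[3]-a[2]):print("jar yaw",np.arctan2(d[1],d[0])-np.pi/2,np.linalg.norm(d))
for d in(a[0]-a[2],a[1]-a[3]):print("jar yaw x",np.arctan2(d[1],d[0]),np.linalg.norm(d))
print("base mid",a.mean(0))
b=onz(c,[(289,312),(338,239)],s["ee_pos"][2]+.0285);d=b[1]-b[0];print("band yaw",np.arctan2(d[1],d[0]),b.mean(0),np.linalg.norm(d))
```

```text
circle 253.5 246.5 0.5357812508642674 -0.03253125086426735 0.0186375
circle 218.5 232.5 0.5384062505960465 -0.025968749672174454 0.0198
circle 253.5 246.5 0.5357812508642674 -0.03253125086426735 0.023474999
circle 232.5 224.5 0.5399062499105931 -0.028593749403953553 0.02304375
jar yaw -0.4871847873325652 0.1376223405363597
jar yaw -0.49537687688776666 0.1379787399695658
jar yaw x 2.6647567227651545 0.08704631105453546
jar yaw x 2.668613049496021 0.08818086810578292
base mid [ 0.53578602 -0.03245128  0.02      ]
band yaw 2.624121924670816 [ 0.60521219 -0.02942459  0.26335661] 0.040326035388457505
```

View pics/rect2.png

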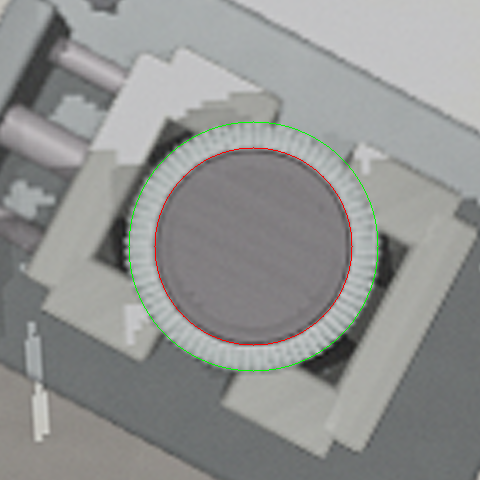

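Run:
```python
from h import *
go(r.sense(),[.5358,-.0325,.15],-3.125)
```

```text
shift [ 0.139  -0.001   0.1701]
turn [ 0.002 -0.002  0.038]
```

play_rows --steps '[[[0.039, -0.001, 0], [0, 0, 0], 1], [[0.05, 0, 0], [0, 0, 0], 1], [[0.05, 0, 0], [0, 0, 0], 1], [[0, 0, 0.03], [0, 0, 0], 1], [[0, 0, 0.05], [0, 0, 0], 1], [[0, 0, 0.05], [0, 0, 0], 1], [[0, 0, 0.03], [0, 0, 0], 1], [[0, 0, 0.01], [0, 0, 0], 1], [[0, 0, 0], [0, 0, 0], 1], [[0, 0, 0], [0, 0, 0], 1]]'

```text
clock: 7.4
ee_pos: [0.5368, -0.0328, 0.1511]
orientation: [-3.142, 0.002, -3.122]
force: [0.7, -0.2, -0.6]
grip_width: 0.0575
grasp_force: 50.0
```

Run:
```python
from h import *
s=r.sense();print(s["force"],s["torque"],s["joint_pos"])
go(s,[.5358,-.0325,.1285],-3.122)
```

```text
[ 0.66319645 -0.17823546 -0.58833127] [-0.024308    0.00779035 -0.03541498] [-0.4090252   0.13219552  0.45624421  1.84047561 -0.0628952   1.18139627
  1.65762017]
shift [0.0021 0.0006 0.0452]
turn [-0.     0.013 -0.003]
```

play_rows --steps '[[[0.002, 0.0005, 0.01], [0, 0, 0], 1], [[0, 0, 0.012], [0, 0, 0], 1], [[0, 0, 0.01], [0, 0, 0], 1], [[0, 0, 0.008], [0, 0, 0], 1], [[0, 0, 0.005], [0, 0, 0], 1], [[0, 0, 0.004], [0, 0, 0], 1], [[0, 0, 0.004], [0, 0, 0], 1], [[0, 0, 0], [0, 0, 0], 1], [[0, 0, 0], [0, 0, 0], 1]]'

```text
clock: 8.3
ee_pos: [0.535, -0.0324, 0.1238]
orientation: [3.142, 0.0, -3.122]
force: [0.1, 0.0, -1.0]
grip_width: 0.0577
grasp_force: 50.0
```

play_rows --steps '[[[0.0008, 0, 0.002], [0, 0, 0], 1], [[0, 0, 0.002], [0, 0, 0], 1], [[0, 0, 0.002], [0, 0, 0], 1], [[0, 0, 0.002], [0, 0, 0], 1], [[0, 0, 0.0], [0, 0, 0], 1], [[0, 0, 0], [0, 0, 0], 1]]'

```text
clock: 8.9
ee_pos: [0.5345, -0.0324, 0.1197]
orientation: [-3.142, 0.0, -3.122]
force: [0.1, 0.9, -0.4]
grip_width: 0.0576
grasp_force: 50.0
```

play_rows --steps '[[[0, 0, 0.002], [0, 0, 0], 1], [[0, 0, 0], [0, 0, 0], 1], [[0, 0, 0], [0, 0, 0], 1]]'

```text
clock: 9.2
ee_pos: [0.5346, -0.0325, 0.1195]
orientation: [3.141, 0.0, -3.122]
force: [-2.0, -0.3, 5.2]
grip_width: 0.0576
grasp_force: 50.0
```

play_rows --steps '[[[-0.002, 0, 0], [0, 0, 0], 1], [[0, 0, 0.0007], [0, 0, 0.6], 1], [[0, 0, 0.0007], [0, 0, 1], 1], [[0, 0, 0.0007], [0, 0, 1], 1], [[0, 0, 0.0007], [0, 0, 1], 1], [[0, 0, 0.0007], [0, 0, 1], 1], [[0, 0, 0], [0, 0, 0], 1], [[0, 0, 0], [0, 0, 0], 1]]'

```text
clock: 10.0
ee_pos: [0.5367, -0.0322, 0.118]
orientation: [3.14, 0.002, 2.612]
force: [0.7, 1.7, 5.8]
grip_width: 0.0572
grasp_force: 50.0
```

Run:
```python
from h import *
s=r.sense();print(s["force"],s["torque"],s["joint_pos"])
go(s,[.5358,-.0325,s["ee_pos"][2]])
```

```text
[0.6578638  1.6905998  5.76813935] [ 0.08854131 -0.2329809  -0.06585228] [-0.4486312   0.1673452   0.50467866  1.87944462 -0.09049304  1.11433484
  1.13086921]
shift [ 0.0013 -0.0014 -0.    ]
```

play_rows --steps '[[[0.001, -0.001, 0.0006], [0, 0, 0.8], 1], [[0, 0, 0.0007], [0, 0, 1], 1], [[0, 0, 0.0007], [0, 0, 1], 1], [[0, 0, 0.0007], [0, 0, 1], 1], [[0, 0, 0.0007], [0, 0, 1], 1], [[0, 0, 0.0007], [0, 0, 1], 1], [[0, 0, 0.0007], [0, 0, 1], 1], [[0, 0, 0.0007], [0, 0, 1], 1], [[0, 0, 0], [0, 0, 0], 1], [[0, 0, 0], [0, 0, 0], 1]]'

```text
clock: 11.0
ee_pos: [0.5353, -0.0323, 0.1153]
orientation: [3.14, -0.001, 1.676]
force: [-1.3, 1.8, 7.5]
grip_width: 0.0577
grasp_force: 50.0
```

Run:
```python
from h import *
s=r.sense();print(s["force"],s["torque"],s["joint_pos"])
go(s,[.5358,-.0325,s["ee_pos"][2]])
```

```text
[-1.25711949  1.80342293  7.52180026] [ 0.16975058  0.33015757 -0.01883942] [-0.5296739   0.17507236  0.5960306   1.88657337 -0.11058969  1.11098141
  0.213263  ]
shift [-0.0006  0.0009  0.    ]
```

play_rows --steps '[[[0, 0, 0.0007], [0, 0, 1], 1], [[0, 0, 0.0007], [0, 0, 1], 1], [[0, 0, 0.0007], [0, 0, 1], 1], [[0, 0, 0.0007], [0, 0, 1], 1], [[0, 0, 0.0007], [0, 0, 1], 1], [[0, 0, 0.0007], [0, 0, 1], 1], [[0, 0, 0.0007], [0, 0, 1], 1], [[0, 0, 0.0007], [0, 0, 1], 1], [[0, 0, 0], [0, 0, 0], 1], [[0, 0, 0], [0, 0, 0], 1]]'

```text
clock: 12.0
ee_pos: [0.5358, -0.0327, 0.1126]
orientation: [3.14, -0.002, 0.715]
force: [-1.0, 0.0, 8.5]
grip_width: 0.0573
grasp_force: 50.0
```

Run:
```python
from h import *
s=r.sense();print(s["force"],s["torque"],s["joint_pos"])
go(s,[.5358,-.0325,s["ee_pos"][2]])
```

```text
[-1.00568539  0.04907488  8.46117547] [ 0.06329135  0.17079927 -0.05452071] [-0.62149913  0.18935296  0.70174221  1.89173381 -0.13697031  1.10614101
 -0.72256366]
shift [ 0.0003 -0.0004  0.    ]
```

play_rows --steps '[[[0, 0, 0.0007], [0, 0, 1], 1], [[0, 0, 0.0007], [0, 0, 1], 1], [[0, 0, 0.0007], [0, 0, 1], 1], [[0, 0, 0.0007], [0, 0, 1], 1], [[0, 0, 0.0006], [0, 0, 0.8], 1], [[0, 0, 0], [0, 0, 0], 1], [[0, 0, 0], [0, 0, 0], 1]]'

```text
clock: 12.7
ee_pos: [0.5371, -0.0329, 0.1125]
orientation: [-3.141, -0.005, 0.139]
force: [-1.5, -0.3, 15.4]
grip_width: 0.0575
grasp_force: 50.0
```

Run:
```python
from h import *
s=r.sense();print(s["force"],s["torque"],s["joint_torque"][6],s["joint_pos"][6],s["orientation"])
```

```text
[-1.51511532 -0.29426439 15.44675819] [ 0.00945984  0.51588545 -0.11988768] 0.10388298891484737 -1.2802353987897208 [-3.14134711 -0.00481904  0.13908906]
```

play_rows --steps '[[[0, 0, 0.0003], [0, 0, 0.5], 1], [[0, 0, 0.0003], [0, 0, 0.5], 1], [[0, 0, 0], [0, 0, 0], 1], [[0, 0, 0], [0, 0, 0], 1]]'

```text
clock: 13.1
ee_pos: [0.5376, -0.0327, 0.1125]
orientation: [-3.14, -0.006, 0.019]
force: [-0.7, -0.4, 16.3]
grip_width: 0.0572
grasp_force: 50.0
```

Run:
```python
from h import *
s=r.sense();print(s["force"],s["torque"],s["joint_torque"][6],s["joint_pos"][6],s["orientation"])
```

```text
[-0.70635235 -0.42615017 16.31059002] [ 0.12043299  0.37950499 -0.10936693] 0.1041889633052051 -1.3957660765049016 [-3.14041384 -0.00581319  0.01946041]
```

play_rows --steps '[[[0, 0, 0], [0, 0, 0.4], 1], [[0, 0, 0], [0, 0, 0.4], 1], [[0, 0, 0], [0, 0, 0], 1], [[0, 0, 0], [0, 0, 0], 1]]'

```text
clock: 13.5
ee_pos: [0.5378, -0.0326, 0.1124]
orientation: [3.142, -0.006, -0.071]
force: [-0.1, -0.5, 16.7]
grip_width: 0.0574
grasp_force: 50.0
```

Run:
```python
from h import *
s=r.sense();print(s["force"],s["torque"],s["joint_torque"][6],s["joint_pos"][6],s["orientation"])
```

```text
[-0.13580442 -0.46253268 16.71750979] [-0.03359306  0.21563814  1.4803687 ] -1.4859618991613388 -1.4850431591456152 [ 3.14157457 -0.00585089 -0.07093849]
```

play_rows --steps '[[[0, 0, 0], [0, 0, -0.6], 1], [[0, 0, -0.0006], [0, 0, -0.8], 1], [[0, 0, -0.0006], [0, 0, -1], 1], [[0, 0, -0.0006], [0, 0, -1], 1], [[0, 0, -0.0006], [0, 0, -1], 1], [[0, 0, -0.0006], [0, 0, -1], 1], [[0, 0, -0.0006], [0, 0, -1], 1], [[0, 0, -0.0006], [0, 0, -1], 1], [[0, 0, 0], [0, 0, 0], 1], [[0, 0, 0], [0, 0, 0], 1]]'

```text
clock: 14.5
ee_pos: [0.5363, -0.0326, 0.1128]
orientation: [3.14, -0.003, 0.812]
force: [0.9, 0.5, 6.3]
grip_width: 0.057
grasp_force: 50.0
```

Run:
```python
from h import *
s=r.sense();print(s["force"],s["torque"],s["joint_torque"][6],s["joint_pos"][6],s["orientation"])
go(s,[.5358,-.0325,s["ee_pos"][2]],1.545)
```

```text
[0.87245096 0.46942955 6.28534162] [ 0.01513185 -0.00693659  0.01544741] -0.036872627679258585 -0.6291418169432146 [ 3.13969359e+00 -2.52548781e-03  8.12206884e-01]
shift [-0.0005 -0.0008 -0.    ]
turn [ 0.023 -0.014 -6.107]
```

play_rows --steps '[[[0, 0, -0.0007], [0, 0, -1], 1], [[0, 0, -0.0007], [0, 0, -1], 1], [[0, 0, -0.0007], [0, 0, -1], 1], [[0, 0, -0.0007], [0, 0, -1], 1], [[0, 0, -0.0007], [0, 0, -1], 1], [[0, 0, -0.0007], [0, 0, -0.7], 1], [[0, 0, 0], [0, 0, -0.4], 1], [[0, 0, 0], [0, 0, 0], 1], [[0, 0, 0], [0, 0, 0], 1], [[0, 0, 0], [0, 0, 0], 1]]'

```text
clock: 15.5
ee_pos: [0.5362, -0.0329, 0.1149]
orientation: [3.139, -0.0, 1.544]
force: [0.2, -0.0, 5.9]
grip_width: 0.0576
grasp_force: 50.0
```

Run:
```python
from h import *
s=r.sense();print(s["force"],s["torque"],s["qd"].round(3),s["orientation"])
im=r.grab_frame("wrist");cv2.imwrite("pics/w3.png",im[:,:,::-1])
print(proj(cam("wrist",s),[[.5358,-.0325,s["ee_pos"][2]+.0285]]))
```

```text
[ 0.24017186 -0.02746862  5.89110164] [-0.09452574 -0.13682555  0.07653771] [-0.001  0.001  0.001  0.001  0.001 -0.001 -0.001] [ 3.13852134e+00 -2.22615352e-04  1.54379468e+00]
[[313.92482966 274.67561342]]
```

View pics/w3.png

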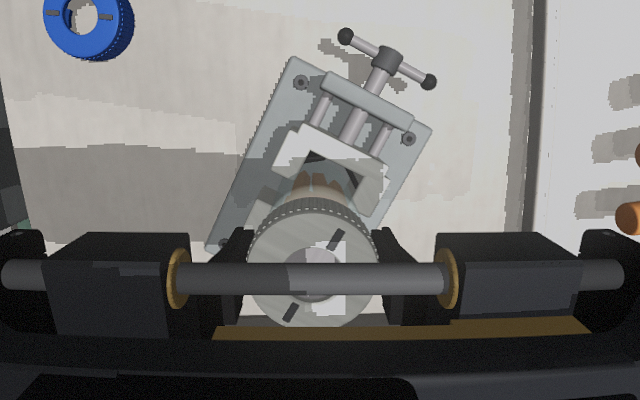

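The held band's bars, at (337,239) and (290,312), now lie along the jar's y axis, so it is a quarter turn off. The centre is about 5.6 mm below the lid top and the arm is at rest.

```bash
python3 -c "
from cell import r
print(r.hand_in())"
```

```text
the job is handed in; nothing more can be done
None
```

I screwed the band onto the jar until it bottomed out, backed it off a quarter turn (centre about 5.6 mm below the lid top), and handed the job in with the gripper still holding it at rest; no verdict came back.

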